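# Lock the gas lever off with the spring-catch slide

### The job

Lock the gas lever in its upright, off position: with a fingertip press down the grooved steel tongue of the spring catch behind the aluminium slide and, holding it down, push the slide along its track past the catch until it is fully home with its fork around the lever. Then take the hand away so that the catch springs fully up behind the slide. It is all pressing and pushing, nothing needs to be gripped or lifted; keep the lever upright and leave the cookware around it where it is.

Things in the scene. Friction and masses are not known exactly. Their poses are not given: they have to be found in the camera images.
- lock_base: Fixed dark steel plate 490 x 100 x 12 mm carrying catch, slide and gas valve. Origin: on its underside, on the centre line. x points along the track, the way the slide must go (towards the lever), z up. 'Along' below means along this x from this origin. The track surface is the plate's top, 12 mm above the origin; side strips at y = +-41 mm stand 3 mm above it.
- catch_press (a point): Point on top of the catch's tongue, on the centre line, at along = -150 mm, 30 mm behind the tail of a slide parked at 0; it goes down with the catch. The tongue is plain steel, 36 mm wide, from along = -215 to +34 mm; its grooved end lies open behind the slide, the rest runs under the hollow slide. Its top is 16 mm above the track when up, 4 mm when fully pressed.
- catch_bar (a point): Middle of the top of the catch's stop bar (along = 25 mm), a crosswise bar 72 mm wide, 18 mm long, at the tongue's front end and one piece with it: pressing anywhere on the tongue lowers both straight down. Top 10 mm above the track when up, sunk clear of the slide when pressed. A slide over it keeps it down; once the tail is past and the tongue let go it springs up.
- catch (a joint): How far the spring catch is pressed down, in m: 0 released (up), 0.012 fully down. The slide passes only above about 0.009. The spring takes about 2 N to start and 5 N fully down.
- slide_tail (a point): Centre of the rear face of the slide's upright push plate, 30 mm above the track; moves with the slide. The plate is 70 mm wide, 18 to 40 mm above the track. The slide is a plain aluminium inverted channel 120 mm long, 70 mm wide, captive on the track. At its nose two fork cheeks, 50 mm high and 20 mm apart, straddle the lever when home.
- slide (a joint): Travel of the slide along the track, in m: parked at 0 to 0.010 (tail at along = -120 mm plus this value), blocked by the catch bar at 0.016; its tail clears the bar at 0.154; fully home at the end stop at 0.160 (tail at along = +40 mm). It stays where it is left; pushing it takes about 3 to 6 N.
- lever_foot (a point): Pivot of the gas lever on the brass valve, on the centre line at along = 182 mm, 24 mm above the track.
- lever (a joint): Swing of the gas lever in rad: 0 upright (gas off), positive towards the fixture's -y side, negative towards +y. A plain steel bar 13 mm wide with a round end, reaching 97 mm above its pivot; a light touch knocks it over.
- pot: Bystander: aluminium pot, 170 mm diameter, 100 mm high, two loop handles. Origin at the centre of its underside.
- colander: Bystander: yellow plastic colander, 170 mm diameter at the rim, 75 mm high. Origin at the centre of its underside.
- spatula: Bystander: orange silicone spatula, 260 mm long, lying along the fixture's far side. Origin near its middle, on the underside.
- spoon: Bystander: stainless serving spoon, 240 mm long, lying along the fixture's near side. Origin near its middle, on the underside.
- spice_jar: Bystander: small glass spice jar, 40 mm diameter, 50 mm high. Origin at the centre of its underside.
- cup: Bystander: small white espresso cup, 60 mm diameter, 52 mm high. Origin at the centre of its underside.

How it is judged:
By the outcome, as a careful person would: the job done as asked, in the order asked, and still so for the second after the job is handed in, with the robot touching nothing.
It also fails if it takes over 38 s, if anything falls off the work surface, if the arm or the gripper's body presses on something with over 40 N, if the wrist force passes 120 N, or if a joint passes its speed limit or range.

### The arm

A 7-joint arm with a two-finger parallel gripper is mounted at the origin on the work surface. World frame = base frame: x ahead of the robot, y to its left, z up, the work surface at z = 0. Lengths are in m, angles in rad, forces in N, time in s.
With the tool pointing down it reaches from about 0.425 to 0.925 m from the base axis. Payload 6.8 kg.
Tool frame: the origin (TCP) lies on the centre line of the jaws, within the pads' length; the fingertips stand 11 mm ahead of it and the grasp point (between the pads) lies 8 mm behind it; z points along the fingers, y is the direction in which the jaws open and shut (so a half turn about z gives the same grasp; the last joint's range is limited). The gripper opens to 85 mm and grips with 20 to 120 N. Pads are 22 mm wide; open, the fingers measure 114 mm over their backs; the gripper's body (76 mm by 85 mm) begins 54 mm behind the grasp point. The pads swing forward as they close: fully open they stand 13 mm farther back than shut.
Start: joints at [-1.347, 0.477, 0.022, 1.555, -0.011, 1.109, -0.083], TCP at [0.22, 0.638, 0.242] pointing down, gripper open.
Joint ranges: [-2.96, 2.96], [-0.34, 2.1], [-1.41, 1.46], [0.24, 2.44], [-1.37, 4.51], [0.17, 1.92], [-2.96, 2.96]. Speed limits (rad/s): [2.39, 2.39, 3.14, 3.14, 3.14, 3.14, 3.14].

### API

Orientations are given as a rotation vector (axis times angle).
In Python, from bench import r gives the robot as it stands.
- The arm moves only by the tool send_rows, never from a script. Its argument "deltas" is a list of rows, each a list of 7 numbers: the opening, from 0 (shut) to 1 (fully open), then the shift along the tool's x, y, z as a fraction of full scale, then the turn, a rotation vector about the tool's x, y, z as a fraction of full scale. In form: [[hand, x, y, z, ax, ay, az], ...]. A call has 1 to 20 rows; each row is the pose to reach, as a shift and turn from the pose commanded when the call began, along the tool's axes at that moment, turning the shorter way round; what a row does not reach only later rows make up. Full scale, the value 1, is 150 mm for a shift and 180 degrees for a turn. A row lasts 1/12 s, in which the tool goes at most 41.7 mm and 7.16 degrees, less where a joint would pass 70% of its speed; a pose out of reach is approached as far as the arm can. A call with a number of a shift or a turn outside -1 to 1 is refused whole. A call with a gripper value outside its range is refused whole. The fingers move at their own pace and stop on an object; "squeeze" is the grip in N (left out, the last holds). Time passes only in rows, so rows that repeat a pose let the fingers close. It gives the time, the measured TCP pose, the force and the opening at its end, in the units of the state.
- r.get_obs(): the state, without advancing time (a new reading comes with each control period).
- r.grab_frame(name): name is "scene" or "top" or "wrist"; returns a dict with "pixels" (400x640x3 uint8, red, green, blue), "camera_matrix" (3x3 intrinsics, pixels), "rvec" (rotation vector, rad) and "tvec" (3), from world to camera coordinates, as OpenCV has them. Camera axes: x right, y down, z forward; pixel columns grow to the right and rows downward; lengths in m; the calibration is good to about 2 mm. A picture is of the moment at which its call begins. There is no depth.
- r.hand_in(): hands the job in, once; it reports no verdict.
The state is a dict: "clock": time; "joints": joint angles; "qvel": joint speeds; "tau": joint torques, N m; "tcp_pos": TCP position; "orientation": TCP orientation; "contact_force": force on the tool from outside, world axes, zero at the start; "moment": the same for the moment, N m; "grip_width": finger opening in m.
Only numpy, scipy, OpenCV 4.12 (cv2) and the standard library are available. Lean on these libraries where they do the work, as an engineer would, in place of code of your own. Each camera call takes 0.05 s, during which the arm holds its last target. There are 200 camera calls.

## Working session

There is one attempt and no reset: what is moved stays moved. The work goes in short steps, Python scripts to look and compute and a tool call to move; the robot and the scene stay as the last step left them, time stands still between calls to the robot, and variables do not carry over. Pictures are saved under pics/ and viewed, about 8 in all and at most 12, crops included, and the job is handed in when it is done.

Besides the shell and the picture viewer there is one more tool, called after "Emit:" by a JSON object that holds its "api" and its "payload", one argument or row to a line. send_rows: Moves the arm, as the interface text tells. Shift numbers are shares of 150 mm and turn numbers shares of 180 degrees, none past 1 either way. Its arguments: {"type":"object","properties":{"deltas":{"type":"array","items":{"type":"array","items":{"type":"number"}}},"squeeze":{"type":"number"}},"required":["deltas"]}

```bash
mkdir -p pics; python3 - <<'E'
from bench import r
import cv2,pickle
d={}
for n in("scene","top"):
    f=r.grab_frame(n);d[n]=f
    cv2.imwrite(f"pics/{n}0.png",f["pixels"][:,:,::-1])
    print(n,f["camera_matrix"].tolist(),f["rvec"],f["tvec"])
pickle.dump(d,open("f0.pkl","wb"))
print(r.get_obs())
E
```

```text
scene [[456.9151424698281, 0.0, 318.64026327032747], [0.0, 456.9151424698281, 197.28849924398764], [0.0, 0.0, 1.0]] [ 1.70375195  2.10977995 -0.62071532] [ 0.04022023 -0.44388284  1.21315584]
top [[368.3834809288929, 0.0, 320.31234831237265], [0.0, 368.3834809288929, 199.2967719465005], [0.0, 0.0, 1.0]] [ 2.19330102 -2.16951702  0.14767033] [0.04096099 0.59408726 0.72100959]
{'clock': 0.1, 'joints': array([-1.3471043 ,  0.47774919,  0.02237066,  1.55637855, -0.01148495,
        1.10932472, -0.08311526]), 'qvel': array([ 0.00082173, -0.00077025, -0.00177435, -0.00076209, -0.00051285,
       -0.00043267,  0.00016442]), 'tau': array([ 4.61254822e-03, -5.97755349e+01,  1.61378793e+00, -2.81950843e+01,
        1.28964198e-02,  4.97551955e-03, -2.27175292e-05]), 'tcp_pos': array([0.21972923, 0.63766523, 0.24139123]), 'orientation': array([-5.18789421e-01, -3.09832524e+00,  2.71129032e-03]), 'contact_force': array([-0.09316896, -0.69633017,  0.35315113]), 'moment': array([-0.03671045, -0.0032959 , -0.00966437]), 'grip_width': 0.08545891102926946}
```

View pics/top0.png

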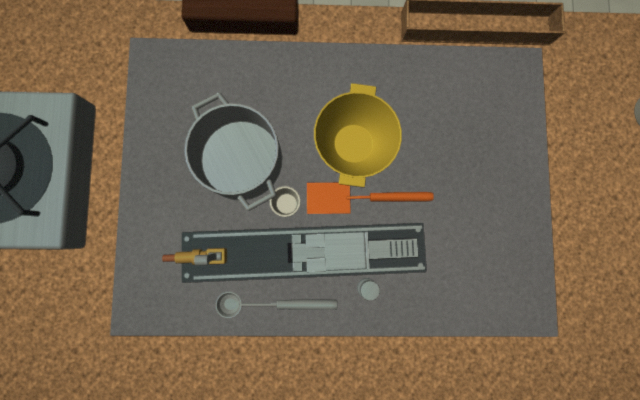

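View pics/scene0.png

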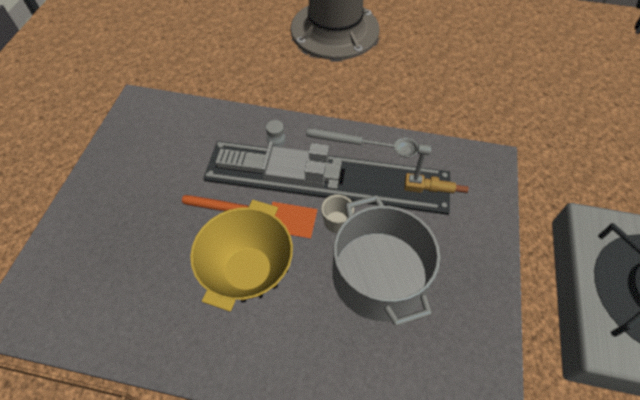

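```bash
cat > h.py <<'E'
import numpy as np,cv2,pickle
def cast(f,px,z):
    R=cv2.Rodrigues(f["rvec"])[0];t=f["tvec"];px=np.atleast_2d(np.array(px,float))
    d=(np.linalg.inv(f["camera_matrix"])@np.c_[px,np.ones(len(px))].T).T@R
    c=-R.T@t
    return c+d*((z-c[2])/d[:,2])[:,None]
def proj(f,P):
    return cv2.projectPoints(np.array(P,float),f["rvec"],f["tvec"],f["camera_matrix"],None)[0][:,0]
E
python3 - <<'E'
from h import *
d=pickle.load(open("f0.pkl","rb"))
t=d["top"]
c=[(181,234),(421,224),(425,271),(183,282)]
P=cast(t,c,.012);print(P.round(4));print([np.linalg.norm(P[i]-P[i-1]).round(4) for i in range(4)],P.mean(0))
for n in d:
    R=cv2.Rodrigues(d[n]["rvec"])[0];print(n,-R.T@d[n]["tvec"])
im=t["pixels"][215:300,155:435,::-1]
cv2.imwrite("pics/c0.png",cv2.resize(im,(784,238),interpolation=cv2.INTER_CUBIC))
E
```

```text
[[ 0.5206  0.3315  0.012 ]
 [ 0.5462 -0.1645  0.012 ]
 [ 0.4493 -0.1709  0.012 ]
 [ 0.4241  0.3228  0.012 ]]
[np.float64(0.0968), np.float64(0.4967), np.float64(0.0971), np.float64(0.4944)] [0.48504304 0.07970997 0.012     ]
scene [1.01746664 0.17539515 0.77742839]
top [0.51461588 0.0695907  0.77768884]
```

View pics/c0.png

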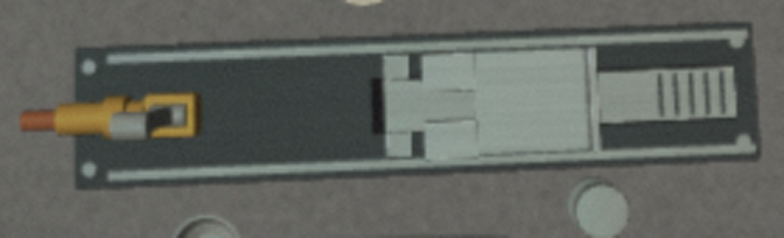

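```bash
python3 - <<'E'
from h import *
d=pickle.load(open("f0.pkl","rb"))
t=d["top"]
cr=lambda L:[(x/2.8+154.6,y/2.8+214.6) for x,y in L]
P=cast(t,cr([(77,48),(751,24),(759,158),(77,190)]),.012)
print(P.round(4))
a=(P[0]+P[3])/2;b=(P[1]+P[2])/2;u=(a-b)/np.linalg.norm(a-b);v=np.array([-u[1],u[0],0]);o=(a+b)/2
print(np.linalg.norm(a-b),o,u,np.degrees(np.arctan2(u[1],u[0])))
def loc(n,L,z):
    q=cast(t,cr(L),z)-o;print(n,(np.c_[q@u,q@v]*1000).round(1).tolist())
loc("strips L",[(108,59),(108,175)],.015);loc("strips R",[(745,38),(750,143)],.015)
loc("tongue end -215",[(735,68),(737,116)],.028)
loc("bar 34 ±36",[(385,55),(386,157)],.022);loc("bar back16",[(411,55),(411,157)],.022)
loc("pushplate rear -120+s z52",[(596,48),(601,151)],.052)
loc("cheek z62",[(424,53),(426,159)],.062)
loc("valve box",[(147,95),(198,93),(198,137),(147,138)],.036)
loc("lever top?",[(178,113)],.133)
s=d["scene"]
E
```

```text
[[ 0.5252  0.3295  0.012 ]
 [ 0.548  -0.1684  0.012 ]
 [ 0.4492 -0.1723  0.012 ]
 [ 0.4232  0.3246  0.012 ]]
0.4979756980034931 [0.48640062 0.07833063 0.012     ] [-0.04900417  0.99879857  0.        ] 92.80885709346484
strips L [[225.6, -42.1], [225.9, 41.1]]
strips R [[-243.3, -39.1], [-241.7, 38.0]]
tongue end -215 [[-230.5, -17.4], [-229.6, 17.2]]
bar 34 ±36 [[23.9, -37.0], [25.5, 36.2]]
bar back16 [[5.0, -36.2], [7.6, 37.0]]
pushplate rear -120+s z52 [[-125.7, -35.7], [-125.4, 35.9]]
cheek z62 [[-4.8, -36.8], [-3.6, 35.3]]
valve box [[192.0, -15.3], [156.2, -15.2], [156.6, 15.5], [192.2, 14.7]]
lever top? [[146.8, -5.2]]
```

```bash
python3 - <<'E'
from h import *
d=pickle.load(open("f0.pkl","rb"))
im=d["scene"]["pixels"][115:215,195:475,::-1]
cv2.imwrite("pics/c1.png",cv2.resize(im,(784,280),interpolation=cv2.INTER_CUBIC))
E
```

```text
(no output)
```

View pics/c1.png

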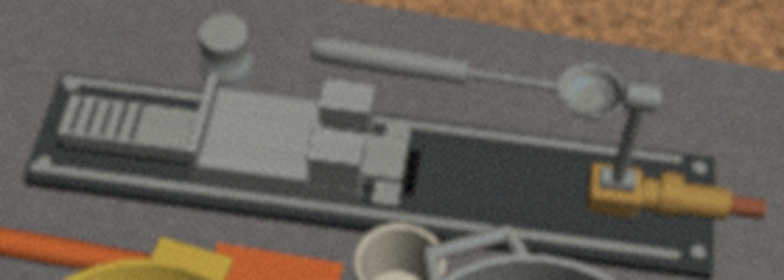

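```bash
cat >> h.py <<'E'
from scipy.spatial.transform import Rotation as Ro
O=np.array([.4869,.0688,0]);ang=np.radians(92.8)
u=np.array([np.cos(ang),np.sin(ang),0]);v=np.array([-u[1],u[0],0])
def W(a,y,z): return O+u*a*1e-3+v*y*1e-3+np.array([0,0,z*1e-3])
def loc(p): p=np.array(p)-O;return np.r_[p@u,p@v,p[2]]*1000
def delta(obs,p,Rt):
    R0=Ro.from_rotvec(obs["orientation"])
    return (R0.inv().apply(p-obs["tcp_pos"])/.15).round(4),((R0.inv()*Rt).as_rotvec()/np.pi).round(4)
RT=Ro.from_matrix(np.c_[u,-v,[0,0,-1]])
RT=Ro.from_matrix(np.c_[u,np.cross([0,0,-1],u),[0,0,-1]])
E
python3 - <<'E'
from h import *
d=pickle.load(open("f0.pkl","rb"));s=d["scene"]
L=lambda n,px,z:print(n,[loc(p)[:2].round(1).tolist() for p in cast(s,[(x/2.8+194.6,y/2.8+114.6) for x,y in px],z)])
L("tongue end",[(66,97),(60,137)],.028)
L("bar front",[(410,124),(402,184)],.022)
L("bar L end",[(402,203)],.012)
L("plate",[(66,75),(713,158),(712,264),(28,182)],.012)
L("pushplate top rear",[(210,75)],.052)
L("lever top end",[(647,88)],.133)
L("valve box top",[(592,166),(640,172),(640,205),(590,203)],.036)
from bench import r
o=r.get_obs();print(o["tcp_pos"],delta(o,W(-150,0,150),RT))
E
```

```text
tongue end [[-223.2, 27.4], [-217.1, -9.5]]
bar front [[33.8, 49.0], [35.5, -5.9]]
bar L end [[37.2, -15.5]]
plate [[-235.8, 60.5], [258.9, 62.0], [259.0, -31.2], [-234.9, -41.8]]
pushplate top rear [[-115.2, 46.6]]
lever top end [[188.0, 17.4]]
valve box top [[168.0, 22.0], [202.1, 22.3], [203.2, -6.3], [168.6, -10.3]]
[0.21972923 0.63766523 0.24139123] (array([-3.2908, -3.9327,  0.6166]), array([-0.0005,  0.0004,  0.3788]))
```

```bash
python3 - <<'E'
from h import *
d=pickle.load(open("f0.pkl","rb"));s=d["scene"];t=d["top"]
K=lambda f:f["camera_matrix"]@np.c_[cv2.Rodrigues(f["rvec"])[0],f["tvec"]]
T=np.array([(x/2.8+154.68,y/2.8+214.68) for x,y in [(751,24),(759,158),(77,48),(77,190),(735,68),(737,116),(385,157),(596,48),(601,151)]])
S=np.array([(x/2.8+194.68,y/2.8+114.68) for x,y in [(28,177),(66,75),(712,256),(713,158),(60,137),(66,97),(410,124),(198,160),(213,75)]])
X=cv2.triangulatePoints(K(t),K(s),T.T,S.T);X=(X[:3]/X[3]).T
for n,p,a,b in zip("plate-235 plate-235 plate255 plate255 tongue tongue bar pp pp".split(),X,proj(t,X)-T,proj(s,X)-S):print(n,p.round(4),loc(p).round(1),a.round(1),b.round(1))
E
```

```text
plate-235 [ 0.5463 -0.1601  0.0284] [-231.5  -48.2   28.4] [-1.6  0.3] [-1.1 -0.2]
plate-235 [ 0.4497 -0.1646  0.0272] [-231.3   48.5   27.2] [-1.5  0.3] [-0.9 -0.2]
plate255 [0.5241 0.3198 0.0481] [248.9 -49.4  48.1] [-1.4  0.2] [-1.   0.2]
plate255 [0.4246 0.3208 0.0268] [254.7  49.9  26.8] [-0.7  0.1] [-0.4  0.1]
tongue [ 0.5143 -0.1449  0.0384] [-214.8  -16.9   38.4] [-1.5  0.3] [-1.  -0.2]
tongue [ 0.4812 -0.1484  0.0425] [-216.6   16.3   42.5] [ 0.3 -0.1] [0.2 0. ]
bar [0.4504 0.102  0.04  ] [35.  34.9 40. ] [-0.1  0. ] [-0.1  0. ]
pp [ 0.5267 -0.0384  0.0581] [-109.   -34.5   58.1] [-3.2  0.6] [-2.1 -0.2]
pp [ 0.4571 -0.0436  0.0663] [-110.9   35.2   66.3] [-1.5  0.3] [-0.9 -0.1]
```

```bash
python3 - <<'E'
from h import *
d=pickle.load(open("f0.pkl","rb"));s=d["scene"];t=d["top"]
c=lambda px,z:cast(t,[(x/2.8+154.68,y/2.8+214.68) for x,y in px],z)
for dz in(.010,.014,.018):
    P=c([(77,48),(751,24),(759,158),(77,190)],.012+dz)
    a=(P[0]+P[3])/2;b=(P[1]+P[2])/2;q=a-b
    print(dz,np.linalg.norm(q).round(4),np.degrees(np.arctan2(q[1],q[0])).round(2),"mid",((a+b)/2).round(4))
    for n,px,z in(("tongue-215",[(735,68),(737,116)],.028),("bar34",[(385,55),(386,157)],.022),("bar16",[(411,55),(411,157)],.022),("pp",[(596,48),(601,151)],.052),("box",[(147,95),(198,93),(198,137),(147,138)],.036)):
        print(n,loc(c(px,z+dz).mean(0)).round(1))
    for n,px,z in(("tongue",[(66,97),(60,137)],.028),("plate",[(66,75),(713,158),(712,256),(28,177)],.012),("bar",[(410,124)],.022)):
        print(" S",n,[loc(p)[:2].round(1).tolist() for p in cast(s,[(x/2.8+194.68,y/2.8+114.68) for x,y in px],z+dz)])
E
```

```text
0.01 0.4915 92.81 mid [0.4866 0.0781 0.022 ]
tongue-215 [-217.7   -0.3   38. ]
bar34 [33.7 -0.6 32. ]
bar16 [15.5  0.2 32. ]
pp [-1.146e+02 -1.000e-01  6.200e+01]
box [181.1  -0.2  46. ]
 S tongue [[-218.9, 19.8], [-212.9, -16.7]]
 S plate [[-231.4, 52.5], [256.7, 54.0], [256.8, -31.4], [-231.8, -44.2]]
 S bar [[34.6, 41.1]]
0.014 0.4889 92.81 mid [0.4868 0.078  0.026 ]
tongue-215 [-216.5   -0.5   42. ]
bar34 [33.5 -0.7 36. ]
bar16 [15.4  0.  36. ]
pp [-113.9   -0.3   66. ]
box [180.1  -0.4  50. ]
 S tongue [[-217.3, 16.8], [-211.3, -19.5]]
 S plate [[-229.7, 49.4], [255.8, 50.9], [255.8, -34.0], [-230.2, -46.8]]
 S bar [[34.8, 38.0]]
0.018 0.4863 92.81 mid [0.4869 0.078  0.03  ]
tongue-215 [-215.3   -0.6   46. ]
bar34 [33.3 -0.8 40. ]
bar16 [15.3 -0.1 40. ]
pp [-113.3   -0.4   70. ]
box [179.1  -0.5  54. ]
 S tongue [[-215.7, 13.7], [-209.7, -22.3]]
 S plate [[-228.1, 46.3], [254.9, 47.8], [254.9, -36.7], [-228.5, -49.4]]
 S bar [[35.1, 34.9]]
```

Emit:
{"api": "send_rows", "payload": {
  "deltas": [
    [0,-0.5,-0.46,0,0,0,0],
    [0,-1,-0.92,0,0,0,0],
    [0,-1,-0.92,0,0,0,0],
    [0,-1,-0.92,0,0,0,0],
    [0,-1,-0.92,0,0,0,0],
    [0,-1,-0.92,0,0,0,0]
  ]
}}

```text
clock: 0.6
tcp_pos: [0.3221, 0.4508, 0.242]
orientation: [0.535, 3.093, -0.007]
contact_force: [0.8, -0.8, -0.1]
grip_width: 0.0124
```

Emit:
{"api": "send_rows", "payload": {
  "deltas": [
    [0,-0.5,-0.46,0,0,0,0],
    [0,-1,-0.92,0,0,0,0],
    [0,-1,-0.92,0,0,0,0],
    [0,-1,-0.92,0,0,0,0],
    [0,-1,-0.92,0,0,0,0],
    [0,-1,-0.92,0,0,0,0]
  ]
}}

```text
clock: 1.1
tcp_pos: [0.4172, 0.2717, 0.2422]
orientation: [0.536, 3.094, -0.005]
contact_force: [0.7, -0.1, 0.3]
grip_width: -0.0
```

Emit:
{"api": "send_rows", "payload": {
  "deltas": [
    [0,-0.43,-0.49,0,0,0,0],
    [0,-0.857,-0.975,0,0,0,0],
    [0,-0.857,-0.975,0,0,0,0],
    [0,-0.857,-0.975,0,0,0,0],
    [0,-0.857,-0.975,0,0,0,0],
    [0,-0.857,-0.975,0,0,0,0]
  ]
}}

```text
clock: 1.6
tcp_pos: [0.4893, 0.0929, 0.2424]
orientation: [0.533, 3.095, -0.003]
contact_force: [0.0, 0.1, -0.1]
grip_width: -0.0002
```

Emit:
{"api": "send_rows", "payload": {
  "deltas": [
    [0,-0.39,-1,0,0,0,0.379],
    [0,-0.39,-1,0,0,0,0.379],
    [0,-0.39,-1,0,0,0,0.379],
    [0,-0.39,-1,0,0,0,0.379],
    [0,-0.39,-1,0,0,0,0.379],
    [0,-0.39,-1,0,0,0,0.379],
    [0,-0.39,-1,0,0,0,0.379],
    [0,-0.39,-1,0,0,0,0.379],
    [0,-0.39,-1,0,0,0,0.379],
    [0,-0.39,-1,0,0,0,0.379],
    [0,-0.39,-1,0,0,0,0.379],
    [0,-0.39,-1,0,0,0,0.379]
  ]
}}

```text
clock: 2.6
tcp_pos: [0.494, -0.0606, 0.2421]
orientation: [-2.163, -2.278, 0.001]
contact_force: [0.1, 0.2, 0.8]
grip_width: -0.0001
```

```bash
cat > look.py <<'E'
from bench import r
from h import *
import sys
o=r.get_obs();print("loc",loc(o["tcp_pos"]).round(1),"delta to hover",delta(o,W(-150,0,110),RT),o["contact_force"].round(2),o["grip_width"],o["clock"],o["joints"].round(2))
for n in sys.argv[2:]:
    f=r.grab_frame(n);pickle.dump(f,open(f"{n}_{sys.argv[1]}.pkl","wb"));cv2.imwrite(f"pics/{n}_{sys.argv[1]}.png",f["pixels"][:,:,::-1])
E
python3 look.py 1 wrist
```

```text
loc [-129.6   -0.7  242.1] delta to hover (array([-0.1358, -0.0048,  0.8806]), array([-0.0002, -0.    ,  0.0009])) [0.11 0.23 0.84] -0.00010203468004008579 2.6 [-0.51  0.2   0.58  2.   -0.13  0.98  0.19]
```

View pics/wrist_1.png

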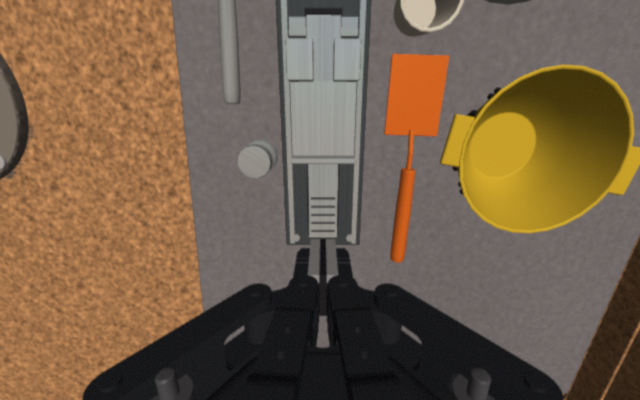

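```bash
python3 - <<'E'
from h import *
f=pickle.load(open("wrist_1.pkl","rb"))
for dz in (.010,.014):
    for n,px,z in(("tongue end",[(309,238),(336,238)],.028),("pp top",[(290,161),(357,161)],.052),("plate",[(286,244),(360,243)],.012)):
        print(dz,n,[loc(p).round(1).tolist() for p in cast(f,px,z+dz)])
E
```

```text
0.01 tongue end [[-220.1, 17.0, 38.0], [-220.0, -18.7, 38.0]]
0.01 pp top [[-112.1, 35.8, 62.0], [-111.8, -39.1, 62.0]]
0.01 plate [[-237.7, 50.0, 22.0], [-235.8, -53.1, 22.0]]
0.014 tongue end [[-218.0, 16.8, 42.0], [-217.9, -18.5, 42.0]]
0.014 pp top [[-111.2, 35.4, 66.0], [-111.0, -38.6, 66.0]]
0.014 plate [[-235.6, 49.4, 26.0], [-233.7, -52.5, 26.0]]
```

Emit:
{"api": "send_rows", "payload": {
  "deltas": [
    [0,-0.136,-0.005,0.3,0,0,0],
    [0,-0.136,-0.005,0.6,0,0,0],
    [0,-0.136,-0.005,0.88,0,0,0],
    [0,-0.136,-0.005,0.88,0,0,0],
    [0,-0.136,-0.005,0.88,0,0,0],
    [0,-0.136,-0.005,0.88,0,0,0]
  ]
}}

```text
clock: 3.15
tcp_pos: [0.4947, -0.082, 0.111]
orientation: [2.166, 2.275, -0.0]
contact_force: [0.9, 0.3, 0.9]
grip_width: 0.0
```

Emit:
{"api": "send_rows", "payload": {
  "deltas": [
    [0,0,0.005,0.16,0,0,0],
    [0,0,0.005,0.32,0,0,0],
    [0,0,0.005,0.36,0,0,0],
    [0,0,0.005,0.36,0,0,0],
    [0,0,0.005,0.36,0,0,0]
  ]
}}

```text
clock: 3.57
tcp_pos: [0.4962, -0.0819, 0.0581]
orientation: [2.166, 2.274, 0.003]
contact_force: [0.6, -0.4, 0.4]
grip_width: -0.0
```

Emit:
{"api": "send_rows", "payload": {
  "deltas": [
    [0,0,0,0.02,0,0,0],
    [0,0,0,0.04,0,0,0],
    [0,0,0,0.06,0,0,0],
    [0,0,0,0.06,0,0,0],
    [0,0,0,0.06,0,0,0]
  ]
}}

```text
clock: 3.98
tcp_pos: [0.4964, -0.082, 0.0479]
orientation: [2.166, 2.273, 0.003]
contact_force: [2.5, -0.3, 4.8]
grip_width: -0.0
```

Emit:
{"api": "send_rows", "payload": {
  "deltas": [
    [0,0,-0.005,0.02,0,0,0],
    [0,0,-0.005,0.02,0,0,0],
    [0,0,-0.005,0.02,0,0,0]
  ]
}}

```text
clock: 4.23
tcp_pos: [0.4959, -0.082, 0.045]
orientation: [2.165, 2.273, 0.003]
contact_force: [3.8, -0.4, 5.0]
grip_width: 0.0001
```

Emit:
{"api": "send_rows", "payload": {
  "deltas": [
    [0,0,0,0.02,0,0,0],
    [0,0,0,0.02,0,0,0],
    [0,0,0,0.02,0,0,0]
  ]
}}

```text
clock: 4.48
tcp_pos: [0.4962, -0.0821, 0.044]
orientation: [2.167, 2.272, 0.006]
contact_force: [-4.2, 1.7, 35.5]
grip_width: -0.0002
```

```bash
python3 look.py 2 scene
```

```text
loc [-151.2   -1.9   44. ] delta to hover (array([ 0.0087, -0.0109, -0.4398]), array([ 0.0012, -0.0004, -0.0004])) [-4.2   1.74 35.52] -0.00016870467629120974 4.4833 [-0.3   0.53  0.43  2.13 -0.41  0.55  0.48]
```

Emit:
{"api": "send_rows", "payload": {
  "deltas": [
    [0,0,0,-0.009,0,0,0],
    [0,0.03,-0.007,-0.009,0,0,0],
    [0,0.06,-0.007,-0.009,0,0,0],
    [0,0.09,-0.007,-0.009,0,0,0],
    [0,0.12,-0.007,-0.009,0,0,0],
    [0,0.15,-0.007,-0.009,0,0,0],
    [0,0.17,-0.007,-0.009,0,0,0],
    [0,0.19,-0.007,-0.009,0,0,0],
    [0,0.19,-0.007,-0.009,0,0,0]
  ]
}}

```text
clock: 5.28
tcp_pos: [0.4942, -0.0577, 0.0447]
orientation: [2.166, 2.265, 0.002]
contact_force: [1.3, -10.2, 19.3]
grip_width: 0.0001
```

Emit:
{"api": "send_rows", "payload": {
  "deltas": [
    [0,0.03,0,0,0,0,0],
    [0,0.06,0,0,0,0,0],
    [0,0.09,0,0,0,0,0],
    [0,0.12,0,0,0,0,0],
    [0,0.15,0,0,0,0,0],
    [0,0.18,0,0,0,0,0],
    [0,0.2,0,0,0,0,0],
    [0,0.2,0,0,0,0,0]
  ]
}}

```text
clock: 5.95
tcp_pos: [0.4928, -0.0288, 0.0447]
orientation: [2.167, 2.263, 0.001]
contact_force: [0.0, -15.6, 20.6]
grip_width: -0.0002
```

```bash
python3 look.py 3 scene wrist; python3 - <<'E'
import cv2,numpy as np
a=cv2.imread("pics/scene_3.png")[60:260,180:480];b=cv2.imread("pics/wrist_3.png")
cv2.imwrite("pics/m3.png",np.vstack([cv2.resize(a,(480,320)),cv2.resize(b,(480,280))]))
E
```

```text
loc [-97.8  -1.1  44.7] delta to hover (array([-0.3502, -0.0029, -0.4332]), array([ 0.0019,  0.0017, -0.0017])) [ 1.000e-02 -1.557e+01  2.061e+01] -0.00021239987904071643 5.95 [-0.42  0.52  0.44  2.16 -0.41  0.54  0.36]
```

View pics/m3.png

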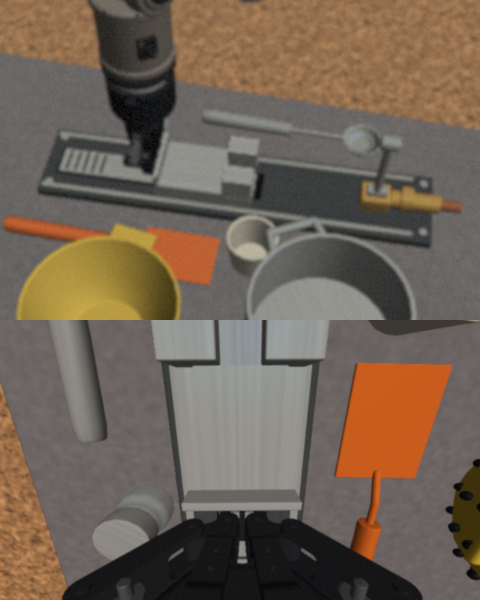

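Emit:
{"api": "send_rows", "payload": {
  "deltas": [
    [0,0.04,0,0,0,0,0],
    [0,0.08,0,0,0,0,0],
    [0,0.12,0,0,0,0,0],
    [0,0.16,0,0,0,0,0],
    [0,0.2,0,0,0,0,0],
    [0,0.24,0,0,0,0,0],
    [0,0.28,0,0,0,0,0],
    [0,0.32,0,0,0,0,0],
    [0,0.36,0,0,0,0,0],
    [0,0.4,0,0,0,0,0]
  ]
}}

```text
clock: 6.88
tcp_pos: [0.4899, 0.0293, 0.0448]
orientation: [2.169, 2.26, -0.0]
contact_force: [1.3, -20.0, 25.3]
grip_width: 0.0
```

```bash
python3 look.py 4
```

```text
loc [-39.6  -1.1  44.8] delta to hover (array([-0.7388,  0.0009, -0.43  ]), array([ 0.0018,  0.002 , -0.0024])) [  1.26 -20.04  25.35] 1.4060190351199254e-05 6.8833 [-0.55  0.52  0.45  2.16 -0.42  0.54  0.25]
```

Emit:
{"api": "send_rows", "payload": {
  "deltas": [
    [0,0.04,0,-0.003,0,0,0],
    [0,0.08,0,-0.003,0,0,0],
    [0,0.12,0,-0.003,0,0,0],
    [0,0.16,0,-0.003,0,0,0],
    [0,0.2,0,-0.003,0,0,0],
    [0,0.24,0,-0.003,0,0,0],
    [0,0.28,0,-0.003,0,0,0],
    [0,0.32,0,-0.003,0,0,0],
    [0,0.34,0,-0.003,0,0,0]
  ]
}}

```text
clock: 7.63
tcp_pos: [0.4873, 0.0819, 0.0449]
orientation: [2.169, 2.264, -0.0]
contact_force: [0.1, -16.0, 22.1]
grip_width: -0.0001
```

```bash
python3 look.py 5 scene;  python3 - <<'E'
import cv2
a=cv2.imread("pics/scene_5.png")[80:220,200:480]
cv2.imwrite("pics/m5.png",cv2.resize(a,(784,392),interpolation=cv2.INTER_CUBIC))
E
```

```text
loc [13.  -1.  44.9] delta to hover (array([-1.0889,  0.0018, -0.4289]), array([ 0.0014,  0.0015, -0.0019])) [  0.05 -15.99  22.09] -7.167772440631947e-05 7.6333 [-0.66  0.52  0.45  2.16 -0.42  0.55  0.15]
```

View pics/m5.png

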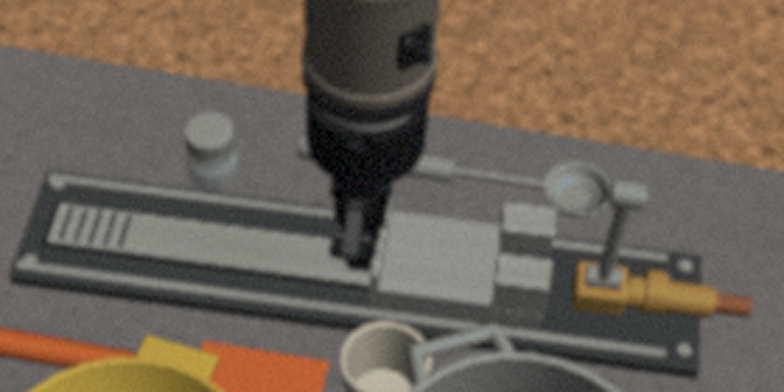

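Emit:
{"api": "send_rows", "payload": {
  "deltas": [
    [0,0.03,0,0,0,0,0],
    [0,0.06,0,0,0,0,0],
    [0,0.09,0,0,0,0,0],
    [0,0.11,0,0,0,0,0],
    [0,0.11,0,0,0,0,0]
  ]
}}

```text
clock: 8.1
tcp_pos: [0.4864, 0.0981, 0.0449]
orientation: [2.169, 2.264, -0.0]
contact_force: [0.4, -16.0, 22.1]
grip_width: 0.0002
```

Emit:
{"api": "send_rows", "payload": {
  "deltas": [
    [0,0.015,0,0,0,0,0],
    [0,0.025,0,0,0,0,0],
    [0,0.025,0,0,0,0,0],
    [0,0.025,0,0,0,0,0]
  ]
}}

```text
clock: 8.43
tcp_pos: [0.4864, 0.0982, 0.0449]
orientation: [2.171, 2.258, -0.003]
contact_force: [1.5, -25.7, 24.0]
grip_width: -0.0001
```

```bash
python3 look.py 6
```

```text
loc [29.4 -1.  44.9] delta to hover (array([-1.1996,  0.0071, -0.4247]), array([ 0.0014,  0.0025, -0.0031])) [  1.54 -25.73  24.05] -5.587350299999113e-05 8.4333 [-0.7   0.53  0.46  2.15 -0.42  0.55  0.11]
```

Emit:
{"api": "send_rows", "payload": {
  "deltas": [
    [0,-0.03,0,0,0,0,0],
    [0,-0.06,0,0,0,0,0],
    [0,-0.06,0,-0.08,0,0,0],
    [0,-0.06,0,-0.2,0,0,0],
    [0,-0.06,0,-0.4,0,0,0],
    [0,-0.06,0,-0.65,0,0,0],
    [0,-0.06,0,-0.9,0,0,0],
    [0,-0.06,0,-0.9,0,0,0],
    [0,-0.06,0,-0.9,0,0,0]
  ]
}}

```text
clock: 9.18
tcp_pos: [0.4848, 0.0989, 0.1796]
orientation: [2.167, 2.275, 0.005]
contact_force: [-0.7, -0.1, 0.1]
grip_width: -0.0
```

Emit:
{"api": "send_rows", "payload": {
  "deltas": [
    [0,-0.25,0,-0.1,0,0,0],
    [0,-0.5,0,-0.2,0,0,0],
    [0,-0.75,0,-0.3,0,0,0],
    [0,-1,0,-0.3,0,0,0],
    [0,-1,0,-0.3,0,0,0],
    [0,-1,0,-0.3,0,0,0]
  ]
}}

```text
clock: 9.68
tcp_pos: [0.4901, -0.0536, 0.2219]
orientation: [-2.172, -2.268, 0.004]
contact_force: [1.2, 0.9, -0.0]
grip_width: -0.0
```

```bash
python3 look.py 7 scene wrist;  python3 - <<'E'
import cv2,numpy as np
a=cv2.imread("pics/scene_7.png")[80:220,200:480];b=cv2.imread("pics/wrist_7.png")[:220,160:500]
cv2.imwrite("pics/m7.png",np.vstack([cv2.resize(a,(560,280),interpolation=cv2.INTER_CUBIC),cv2.resize(b,(560,320))]))
E
```

```text
loc [-122.4    2.8  221.9] delta to hover (array([-0.1838,  0.0219,  0.7457]), array([-0.001 ,  0.0001, -0.0018])) [ 1.16  0.87 -0.02] -4.069633661526057e-05 9.6833 [-0.62  0.23  0.71  2.04 -0.19  0.94  0.23]
```

View pics/m7.png

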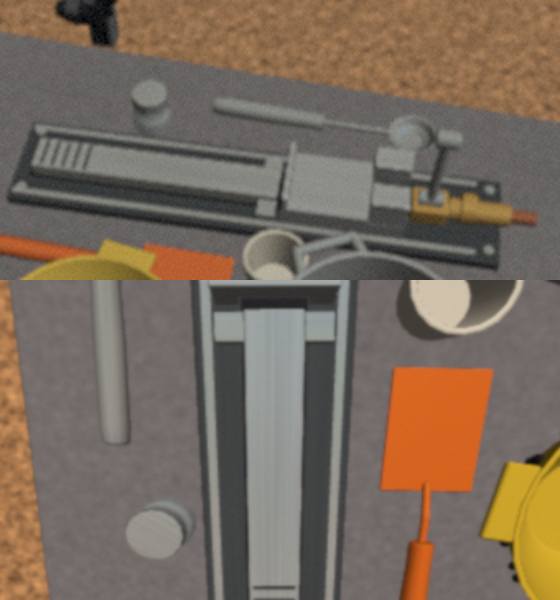

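```bash
python3 look.py 8 top;  python3 - <<'E'
import cv2
from h import *
a=cv2.imread("pics/top_8.png")[215:300,155:435]
cv2.imwrite("pics/m8.png",cv2.resize(a,(784,238),interpolation=cv2.INTER_CUBIC))
for n in("top","scene"):
    f=pickle.load(open("top_8.pkl" if n=="top" else "scene_7.pkl","rb"))
    for a,z in((40,65),(34,35),(160,75),(182,49),(182,146)):
        p=proj(f,[W(a,0,z)])[0];c=(p-(155,215))*2.8 if n=="top" else (p-(200,80))*2
        print(n,a,z,c.round(0))
E
```

```text
loc [-119.3    2.2  221.7] delta to hover (array([-0.2046,  0.0175,  0.7444]), array([-0.001 , -0.    , -0.0001])) [0.16 0.11 0.59] 3.3338465264140106e-05 9.7833 [-0.62  0.23  0.71  2.04 -0.19  0.94  0.23]
top 40 65 [373. 108.]
top 34 35 [384. 106.]
top 160 75 [193. 116.]
top 182 49 [169. 115.]
top 182 146 [128. 123.]
scene 40 65 [283. 171.]
scene 34 35 [276. 188.]
scene 160 75 [409. 181.]
scene 182 49 [427. 200.]
scene 182 146 [447. 137.]
```

View pics/m8.png

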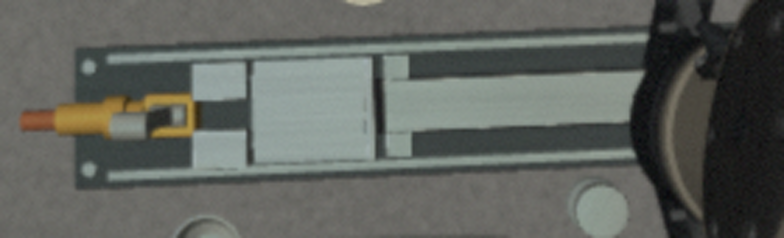

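```bash
python3 - <<'E'
import cv2,pickle,numpy as np
a=cv2.imread("pics/scene0.png",0)
for n in("scene_7","scene_5"):
    b=cv2.imread(f"pics/{n}.png",0)
    t=a[146:170,216:252]  # grooved tongue end
    m=cv2.matchTemplate(b[138:180,206:262],t,cv2.TM_CCOEFF_NORMED);_,v,_,l=cv2.minMaxLoc(m)
    print(n,"shift",l[0]-10,l[1]-8,round(v,3),"unshifted",m[8,10].round(3))
b=cv2.imread("pics/scene_7.png",0);x=cv2.absdiff(a,b);
print("lever", x[140:175,405:435].mean(),"pot",x[200:320,340:440].mean(),"jar",x[118:145,264:288].mean(),"spoon",x[125:155,305:400].mean(),"cup/spat/col",x[190:300,180:332].mean(), "bg",x[350:,100:400].mean())
E
```

```text
scene_7 shift 0 0 0.993 unshifted 0.993
scene_5 shift 1 3 0.877 unshifted 0.319
lever 3.478095238095238 pot 2.652083333333333 jar 3.3549382716049383 spoon 5.569473684210526 cup/spat/col 2.527153110047847 bg 2.5500666666666665
```

```bash
python3 -c "
from bench import r
print(r.hand_in())"
```

```text
the job is handed in; nothing more can be done
None
```

The gas lever is locked upright and the job is handed in. With the fingers shut, I pressed the tongue down to its stop. Still pressing, I pushed the slide along until it stopped, then backed off and lifted the hand clear. The robot's clock stood at about 9.8 s of the 38 s allowed.

**Slide home:** the fingertip stopped moving while the push force rose from 16 to 26 N. That stopping point puts the tail at about 40 mm along. In the top picture, the tail and fork nose are within about 1 mm of their expected home positions.

**Catch up:** in the scene picture the grooved end matches its starting position exactly (zero pixel shift). While pressed, it had shifted 3 px. The stop bar stands behind the tail.

**Lever and cookware:** the lever looks upright and unchanged. The pot, and the area holding the cup, spatula and colander, compare with the background noise. The jar and lever areas differed slightly more. The spoon area differed most, probably because it overlaps where the slide was parked; the spoon itself looks unmoved in the picture.

**Disagreements:**
- **Height:** the first measurements did not fit a fixture lying at z = 0. The two camera views put it about 13 mm higher, and contact bottomed out about 4 mm above what that implied, so I set the pressing depth by force.
- **Fork reach:** from above, the fork cheeks reach the valve box but don't clearly appear to pass the lever. I accepted this because the slide's travel and end stop match the "fully home" description.

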